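Dry a weighing dish in the benchtop oven

ROBOT

A 6-joint arm with a two-finger parallel gripper is mounted at the origin on the work surface; the furniture and walls round the work are solid. World frame = base frame: x ahead of the robot, y to its left, z up, the work surface at z = 0. Lengths are in m, angles in rad, forces in N, time in s.
With the tool pointing down it reaches from about 0.4 to 0.925 m from the base axis. Payload 12.5 kg.
Tool frame: the origin (TCP) lies on the centre line of the jaws, within the pads' length; the fingertips stand 22 mm ahead of it and the grasp point (between the pads) lies 3 mm ahead of it; z points along the fingers, y is the line along which they close (so a half turn about z gives the same grasp; the last joint's range is limited). The gripper opens to 95 mm and grips with 3 to 60 N. Pads are 20 mm wide; open, the fingers measure 119 mm over their backs; the gripper's body (75 mm by 180 mm) begins 59 mm behind the grasp point.
Start: joints at [1.083, 0.491, 1.559, -0, 1.092, -0.106], TCP at [0.233, 0.58, 0.214] pointing down, gripper open.
Joint ranges: [-3.1, 3.1], [-0.84, 2.19], [0.05, 2.79], [-1.13, 4.28], [0.06, 2.93], [-2.69, 2.69]. Speed limits (rad/s): [2.22, 2.22, 2.79, 3.14, 3.14, 3.14].

INTERFACE

Orientations are given as [roll, pitch, yaw] about the fixed x, y, z axes, in that order (R = Rz(yaw) Ry(pitch) Rx(roll)).
In Python, from rig import bot gives the robot as it stands.
- The arm moves only by the tool play_rows, never from a script. Its arguments are lists of equal length, an entry for each row: "slide": the shift along the world's x, y, z scaled (see below), a list of three; "delta_rot": the turn, a rotation vector about the world's x, y, z scaled (see below), a list of three. In form: {"slide": [[tx, ty, tz], ...], "delta_rot": [[rx, ry, rz], ...]}. A call has 1 to 5 rows; each row is the pose to reach, as a shift and turn from the pose commanded when the call began; what a row does not reach only later rows make up. The controller multiplies each number of a shift by 500 mm and each number of a turn by 60 degrees. A row lasts 1/12 s, in which the tool goes at most 41.7 mm and 7.16 degrees, less where a joint would pass 70% of its speed; a pose out of reach is approached as far as the arm can. A call with a number of a shift or a turn outside -1 to 1 is refused whole. A call with a gripper value outside its range is refused whole. "claw" is the closure, from 0 (fully open) to 1 (shut), set as the call begins (left out, the last holds). The fingers move at their own pace and stop on an object; "grip_force" is the grip in N (left out, the last holds). Time passes only in rows, so rows that repeat a pose let the fingers close. It gives the time, the measured TCP pose, the force, the opening and the grip force at its end, in the units of the state.
- bot.get_state(): the state, without advancing time (a new reading comes with each control period).
- bot.snapshot(name): name is "scene" or "top" or "wrist"; returns (picture, depth): 480x640x3 uint8, red, green, blue; 480x640 float32, m along the optical axis (not along the pixel's ray), 0 where there is no reading.
- bot.calibration(name): a dict with "K" (3x3 intrinsics, pixels), "rvec" (rotation vector, rad) and "tvec" (3), from world to camera coordinates, as OpenCV has them; the wrist camera has in their place "T_tool_cam" (4x4, takes a point from camera to tool coordinates, whose origin is the TCP and whose axes are the flange's). Camera axes: x right, y down, z forward; pixel columns grow to the right and rows downward; lengths in m; the calibration is good to about 2 mm. A picture is of the moment at which its call begins: read the wrist's pose just before it. calibration takes no time and is no camera call.
- bot.job_done(): hands the job in; it is judged then, once.
The state is a dict: "t": time; "qpos": joint angles; "qvel": joint speeds; "effort": joint torques, N m; "position": TCP position; "tool_rot": TCP orientation; "force": force on the tool from outside, world axes, zero at the start; "wrist_torque": the same for the moment, N m; "finger_gap": finger opening in m; "grip_force": force on a finger pad.
Only numpy, scipy, OpenCV 4.12 (cv2) and the standard library are available. Lean on these libraries where they do the work, as an engineer would, in place of code of your own. Each camera call takes 0.05 s, during which the arm holds its last target. There are 200 camera calls.

TASK

Get the empty weighing dish drying in the little oven: stand it upright on the pulled-out shelf, let go, push the shelf fully home with the dish on it, then push the oven door shut until it seats on its catch. The exhaust vent on the oven's roof must also be left open: pull its black cap up against the spring until it clicks at its stop. Leave the two filled cups beside the dish where they are.

Things in the scene. Friction and masses are not known exactly. Their poses are not given: they have to be found in the camera images.
- dish: empty round aluminium weighing dish, open at the top, 60 mm outside diameter (63 mm at the rim), 38 mm high, wall 3 mm, 90 g. Origin: centre of its underside, z up. It stands on the table among the filled cups.
- cup_a: filled brown food cup, 104 mm across, 43 mm high, origin at the centre of its underside. Leave it alone.
- cup_b: filled brown food cup, 104 mm across, 45 mm high, origin at the centre of its underside. Leave it alone.
- oven: white benchtop drying oven fixed to the table, 190 mm deep (x), 300 mm wide (y), roof 156 mm above the table; origin at the centre of its underside, z up, its front faces its own -x (front face at own x = -95 mm). The chamber opening is 210 mm wide, from 60 to 143 mm above the table.
- shelf (a joint): travel of the steel shelf in m: 0 = fully home in the oven, grows as it comes out towards the front (oven's -x), at most 0.16. Stays where it is left (about 1.5 N friction).
- shelf_mid (a point): middle of the shelf's upper face, 88 mm above the table; axes as the oven's (y across). The tray is 150 mm deep (x) and 200 mm wide (y), with 7 mm rims at the sides and back and a front lip that rises 29 mm above the face.
- shelf_lip (a point): middle of the upper edge of the shelf's front lip, outer side, 117 mm above the table: push here towards the oven's +x. With the shelf home the lip stands 6 mm proud of the oven's front face, so fingers pointing down in front of it clear the roof.
- door (a joint): angle of the door in rad: 0 = shut and seated on its roller catch, grows as it opens, at most 1.9. The catch resists from 0.06 to 0.03 rad with about 5 N at the free edge (more nearer the hinge), then pulls the door in. Swinging freely otherwise, it stays where it is left.
- door_hinge (a point): on the door's upright hinge axis (the oven's right front corner seen from the robot), at the door's mid height, 106 mm above the table. The axes turn with the door: y runs along the door from the hinge to the free edge, -x is the outward normal of its outer face.
- door_mid (a point): middle of the door's upper edge on its outer face, 145 mm from the hinge, 152 mm above the table. The door is 290 mm wide, 92 mm high (60 to 152 mm above the table), 18 mm thick; an upright bar handle stands 35 mm out of the outer face 262 mm from the hinge.
- door_edge (a point): the door's upper edge on its outer face, 285 mm from the hinge (free edge).
- vent (a joint): lift of the vent cap in m: 0 = down (shut), 0.022 = at its upper stop, where a detent holds it; anywhere below, its spring draws it down again. Pull peak about 9 N.
- vent_cap (a point): centre of the black round vent cap on the oven's roof: 39 mm diameter, 22 mm high, its centre 198 mm above the table when down; it stands on a 34 mm wide steel tube, 30 mm high. z up, pull along z.

How it is judged:
By the outcome, as a careful person would: the job done as asked, in the order asked, and still so for the second after the job is handed in, with the robot touching nothing.
It also fails if it takes over 72 s, if anything falls off the work surface, if the arm or the gripper's body presses on something with over 40 N, if the wrist force passes 120 N, or if a joint passes its speed limit or range.

## Working session

There is one attempt and no reset: what is moved stays moved. The work goes in short steps, Python scripts to look and compute and a tool call to move; the robot and the scene stay as the last step left them, time stands still between calls to the robot, and variables do not carry over. Pictures are saved under pics/ and viewed, at most 10 in all, crops included, and the job is handed in when it is done.

Besides the shell and the picture viewer there is one more tool, called after "Call:" as a command line: name --argument value ..., lists and objects as JSON in quotes. play_rows: Moves the arm, as the interface text tells. Shifts and turns lie within -1 to 1; 1 stands for 500 mm of shift or 60 degrees of turn. Its arguments: {"type":"object","properties":{"slide":{"type":"array","items":{"type":"array","items":{"type":"number","minimum":-1,"maximum":1}}},"delta_rot":{"type":"array","items":{"type":"array","items":{"type":"number","minimum":-1,"maximum":1}}},"claw":{"type":"number"},"grip_force":{"type":"number"}},"required":["slide","delta_rot"]}

```bash
mkdir -p pics; cat > h.py <<'E'
import numpy as np,cv2
from rig import bot
def grab(n,f):
    s=bot.get_state();im,d=bot.snapshot(n);cv2.imwrite(f'pics/{f}.png',im[:,:,::-1]);np.savez(f'pics/{f}.npz',d=d,p=s['position'],r=s['tool_rot']);return im,d
def w(n,f,u,v,k=1):
    z=np.load(f'pics/{f}.npz');d=z['d'];c=bot.calibration(n);K=np.array(c['K'])
    a=d[v-k:v+k+1,u-k:u+k+1];a=a[a>0];D=np.median(a) if a.size else np.nan
    p=D*np.linalg.inv(K)@[u,v,1]
    if 'rvec' in c:
        R=cv2.Rodrigues(np.array(c['rvec'],float))[0];return R.T@(p-np.array(c['tvec']).ravel())
    from scipy.spatial.transform import Rotation as Ro
    q=np.array(c['T_tool_cam'])@np.r_[p,1];return z['p']+Ro.from_euler('xyz',z['r']).as_matrix()@q[:3]
E
python3 - <<'E'
from h import *
print(bot.get_state())
grab('scene','s0');grab('top','t0')
E
```

```text
{'t': 0.0, 'qpos': array([ 1.08342227e+00,  4.91573779e-01,  1.55950095e+00, -1.91989837e-05,
        1.09171160e+00, -1.05563042e-01]), 'qvel': array([ 0.00069986,  0.00019808,  0.00142756,  0.00103315, -0.00083182,
        0.00062509]), 'effort': array([-2.79250850e-05, -6.12619114e+01, -2.58198380e+01,  6.92574657e-02,
        4.81156097e-02, -1.01840021e-04]), 'position': array([0.232709  , 0.57976682, 0.21353519]), 'tool_rot': array([-3.14040383e+00, -1.08841690e-04,  2.75979044e+00]), 'force': array([-1.03923348,  1.29546713,  0.1859407 ]), 'wrist_torque': array([-0.0026572 , -0.03815274, -0.01013172]), 'grip_force': 0.0, 'finger_gap': 0.09498467356527909}
```

View pics/s0.png

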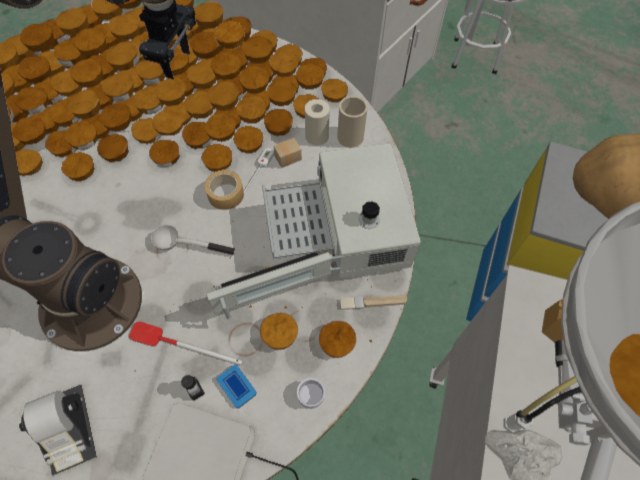

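View pics/t0.png

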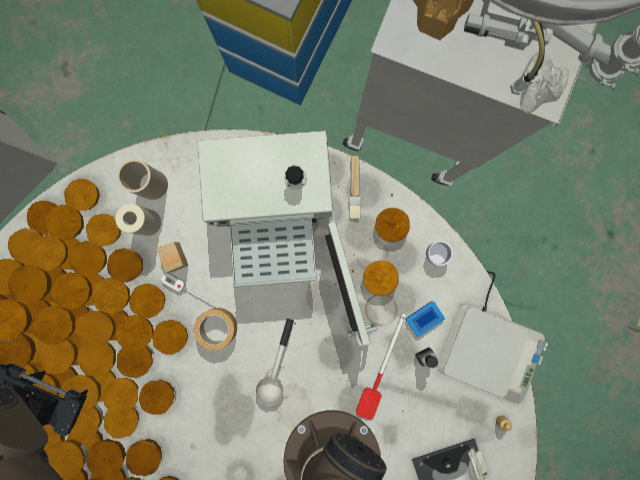

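The top view shows the dish at (438,253), with the cups at (392,225) and (380,279). The oven roof corners are at (199,142), (326,132), (331,213) and (204,220), the vent cap is at (294,175), the shelf lip at (236–315, 282), and the door runs from (331,225) to (363,343).

```bash
python3 - <<'E'
from h import *
np.set_printoptions(precision=4,suppress=True)
c=bot.calibration('top');K=np.array(c['K']);R=cv2.Rodrigues(np.array(c['rvec'],float))[0];t=np.array(c['tvec']).ravel()
d=np.load('pics/t0.npz')['d'];v,u=np.mgrid[:480,:640]
P=(np.stack([u,v,np.ones_like(u)],-1)@np.linalg.inv(K).T)*d[...,None]
W=(P-t)@R
print('cam',-R.T@t)
for nm,(x0,y0,x1,y1),lo,hi in [('dish rim',(420,235,460,272),.030,.045),('vent',(280,160,310,190),.200,.215),('roof',(190,125,340,225),.15,.162),('doortop',(320,222,372,350),.146,.158),('shelf lip',(228,265,322,295),.108,.125),('shelf',(228,224,320,284),.082,.094),('cup1',(370,200,415,250),.03,.06),('cup2',(358,256,404,300),.03,.06)]:
    w_=W[y0:y1,x0:x1].reshape(-1,3);dd=d[y0:y1,x0:x1].ravel()
    m=w_[(dd>0)&(w_[:,2]>lo)&(w_[:,2]<hi)]
    if len(m)<4: print(nm,len(m));continue
    (cx,cy),(a,b),ang=cv2.minAreaRect(m[:,:2].astype(np.float32))
    print(nm,len(m),'mean',m.mean(0),'min',m.min(0),'max',m.max(0),'rect',cx,cy,a,b,ang)
im=cv2.imread('pics/t0.png')[120:360,190:470]
cv2.imwrite('pics/c0.png',cv2.resize(im,None,fx=2.5,fy=2.5,interpolation=cv2.INTER_CUBIC))
E
```

```text
cam [0.4954 0.0414 1.2261]
dish rim 142 mean [ 0.525  -0.2702  0.0375] min [ 0.4963 -0.2977  0.03  ] max [ 0.5547 -0.2357  0.0437] rect 0.5260838866233826 -0.2669021487236023 0.059795137494802475 0.0603826567530632 60.9241943359375
vent 255 mean [0.6902 0.0961 0.2088] min [0.6707 0.0764 0.2008] max [0.7118 0.1161 0.2141] rect 0.6911539435386658 0.09643086045980453 0.03996952995657921 0.03812314569950104 21.52589988708496
roof 10198 mean [0.6954 0.1683 0.1568] min [0.5868 0.0032 0.1501] max [0.8034 0.3226 0.162 ] rect 0.6825301051139832 0.16431653499603271 0.21920140087604523 0.30337539315223694 5.339474678039551
doortop 1482 mean [ 0.4512 -0.0244  0.1516] min [ 0.3133 -0.0769  0.146 ] max [0.5924 0.0235 0.1579] rect 0.4515957534313202 -0.023237939924001694 0.29015424847602844 0.03014257922768593 16.548847198486328
shelf lip 250 mean [0.4506 0.1444 0.1196] min [0.4387 0.0455 0.1129] max [0.4623 0.243  0.125 ] rect 0.45055413246154785 0.14423979818820953 0.006982153281569481 0.19841258227825165 5.133440971374512
shelf 4570 mean [0.5222 0.1532 0.0891] min [0.4468 0.0456 0.0823] max [0.5925 0.2564 0.094 ] rect 0.525529682636261 0.1516409069299698 0.14574024081230164 0.20048674941062927 4.865791320800781
cup1 775 mean [ 0.6014 -0.1468  0.034 ] min [ 0.5534 -0.1901  0.03  ] max [ 0.6406 -0.103   0.0447] rect 0.5979533791542053 -0.14769601821899414 0.08742659538984299 0.08615091443061829 69.7687759399414
cup2 992 mean [ 0.4617 -0.1177  0.0371] min [ 0.4186 -0.1619  0.0301] max [ 0.5049 -0.0732  0.0491] rect 0.4616861045360565 -0.11760350316762924 0.0860658586025238 0.08876831829547882 0.6540583372116089
```

View pics/c0.png

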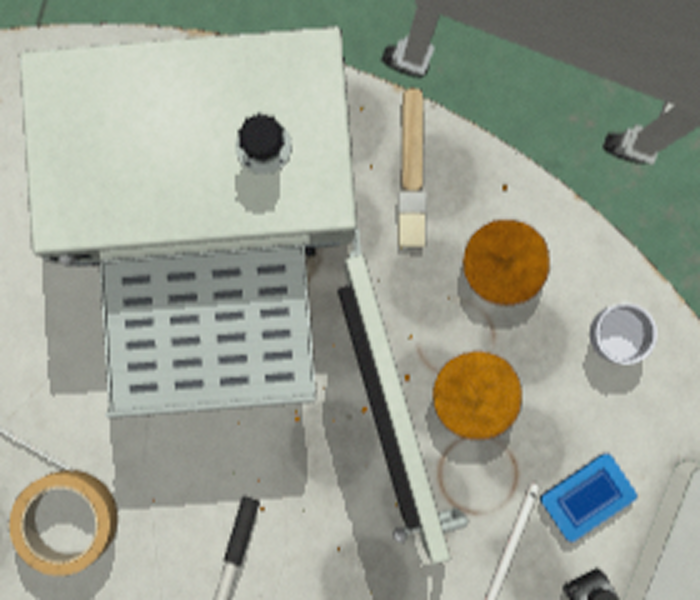

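Call:
play_rows --slide '[[0.18, -0.34, 0.1], [0.18, -0.34, 0.1], [0.18, -0.34, 0.1], [0.18, -0.34, 0.1], [0.18, -0.34, 0.1]]' --delta_rot '[[0, 0, -0.5], [0, 0, -0.5], [0, 0, -0.5], [0, 0, -0.5], [0, 0, -0.5]]' --claw 0

```text
t: 0.52
position: [0.3235, 0.4077, 0.2647]
tool_rot: [-3.142, 0.0, 2.228]
force: [1.0, 0.3, 0.3]
finger_gap: 0.0949
grip_force: 0.0
```

Call:
play_rows --slide '[[0.16, -0.36, 0], [0.16, -0.36, 0], [0.16, -0.36, 0], [0.16, -0.36, 0], [0.16, -0.36, 0]]' --delta_rot '[[0, 0, -0.3], [0, 0, -0.3], [0, 0, -0.3], [0, 0, -0.3], [0, 0, -0.3]]'

```text
t: 0.93
position: [0.4034, 0.2274, 0.2641]
tool_rot: [-3.141, 0.0, 1.921]
force: [0.3, 0.8, -0.1]
finger_gap: 0.095
grip_force: 0.0
```

Call:
play_rows --slide '[[0.12, -0.38, 0], [0.12, -0.38, 0], [0.12, -0.38, 0], [0.12, -0.38, 0], [0.12, -0.38, 0]]' --delta_rot '[[0, 0, 0], [0, 0, 0], [0, 0, 0], [0, 0, 0], [0, 0, 0]]'

```text
t: 1.35
position: [0.4631, 0.0373, 0.2641]
tool_rot: [-3.142, 0.0, 1.921]
force: [1.5, 0.2, 0.1]
finger_gap: 0.0954
grip_force: 0.0
```

Call:
play_rows --slide '[[0.06, -0.38, 0], [0.06, -0.38, 0], [0.06, -0.38, 0], [0.06, -0.38, 0], [0.06, -0.38, 0]]' --delta_rot '[[0, 0, 0], [0, 0, 0], [0, 0, 0], [0, 0, 0], [0, 0, 0]]'

```text
t: 1.77
position: [0.4929, -0.1535, 0.2639]
tool_rot: [-3.141, 0.0, 1.92]
force: [0.4, 0.0, -0.5]
finger_gap: 0.0953
grip_force: 0.0
```

Call:
play_rows --slide '[[0.066, -0.234, -0.12], [0.066, -0.234, -0.12], [0.066, -0.234, -0.12], [0.066, -0.234, -0.12], [0.066, -0.234, -0.12]]' --delta_rot '[[0, 0, 0], [0, 0, 0], [0, 0, 0], [0, 0, 0], [0, 0, 0]]'

```text
t: 2.18
position: [0.5254, -0.269, 0.2018]
tool_rot: [-3.14, -0.003, 1.919]
force: [-0.5, 0.6, -0.1]
finger_gap: 0.0954
grip_force: 0.0
```

```bash
python3 - <<'E'
from h import *
np.set_printoptions(precision=4,suppress=True)
grab('wrist','w1')
from scipy.spatial.transform import Rotation as Ro
z=np.load('pics/w1.npz');c=bot.calibration('wrist');T=np.array(c['T_tool_cam']);K=np.array(c['K']);d=z['d']
v,u=np.mgrid[:480,:640];P=(np.stack([u,v,np.ones_like(u)],-1)@np.linalg.inv(K).T)*d[...,None]
W=(P@T[:3,:3].T+T[:3,3])@Ro.from_euler('xyz',z['r']).as_matrix().T+z['p']
m=W[(d>0)&(W[...,2]>.033)&(W[...,2]<.044)&(np.hypot(W[...,0]-.526,W[...,1]+.267)<.045)]
print(T,len(m),m.min(0),m.max(0),(m.min(0)+m.max(0))/2, cv2.minEnclosingCircle(m[:,:2].astype(np.float32)))
E
```

```text
[[ 0.0001 -0.9566 -0.2913  0.082 ]
 [ 1.     -0.0002  0.0009 -0.0015]
 [-0.0009 -0.2913  0.9566 -0.1705]
 [ 0.      0.      0.      1.    ]] 1242 [ 0.4961 -0.299   0.033 ] [ 0.5577 -0.2372  0.04  ] [ 0.5269 -0.2681  0.0365] ((0.5269789099693298, -0.2684423327445984), 0.03136696666479111)
```

View pics/w1.png

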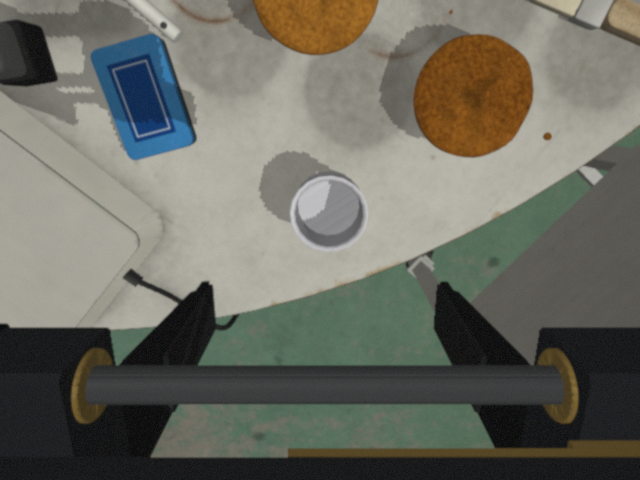

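The wrist view shows the dish at (329,212). It is upright, and measures at (0.527, -0.268), which matches the top view.

Call:
play_rows --slide '[[0.002, -0.002, -0.08], [0.002, -0.002, -0.16], [0.002, -0.002, -0.24], [0.002, -0.002, -0.31], [0.002, -0.002, -0.352]]' --delta_rot '[[0, 0, 0], [0, 0, 0], [0, 0, 0], [0, 0, 0], [0, 0, 0]]'

```text
t: 2.65
position: [0.526, -0.2658, 0.026]
tool_rot: [-3.14, -0.002, 1.923]
force: [-0.3, -0.4, -0.4]
finger_gap: 0.095
grip_force: 0.0
```

Call:
play_rows --slide '[[0, 0, 0], [0, 0, 0], [0, 0, 0], [0, 0, 0], [0, 0, 0]]' --delta_rot '[[0, 0, 0], [0, 0, 0], [0, 0, 0], [0, 0, 0], [0, 0, 0]]' --claw 1 --grip_force 12

```text
t: 3.07
position: [0.5276, -0.2682, 0.0301]
tool_rot: [3.14, 0.002, 1.922]
force: [-0.5, 0.1, -0.0]
finger_gap: 0.067
grip_force: 0.0
```

Call:
play_rows --slide '[[0, 0, 0], [0, 0, 0], [0, 0, 0], [0, 0, 0], [0, 0, 0]]' --delta_rot '[[0, 0, 0], [0, 0, 0], [0, 0, 0], [0, 0, 0], [0, 0, 0]]'

```text
t: 3.48
position: [0.5275, -0.2682, 0.0298]
tool_rot: [3.14, 0.002, 1.922]
force: [0.1, 1.8, 9.2]
finger_gap: 0.0629
grip_force: 12.0
```

Call:
play_rows --slide '[[0, 0, 0.04], [0, 0, 0.12], [0, 0, 0.2], [0, 0, 0.28], [0, 0, 0.36]]' --delta_rot '[[0, 0, 0], [0, 0, 0], [0, 0, 0], [0, 0, 0], [0, 0, 0]]'

```text
t: 3.9
position: [0.5264, -0.2678, 0.2107]
tool_rot: [3.141, 0.0, 1.922]
force: [1.3, -1.3, -0.3]
finger_gap: 0.063
grip_force: 12.0
```

Call:
play_rows --slide '[[0, 0.04, 0.02], [0, 0.1, 0.03], [0, 0.17, 0.04], [0, 0.24, 0.04], [0, 0.3, 0.04]]' --delta_rot '[[0, 0, 0.1], [0, 0, 0.2], [0, 0, 0.3], [0, 0, 0.4], [0, 0, 0.5]]'

```text
t: 4.32
position: [0.5264, -0.1162, 0.2291]
tool_rot: [3.141, 0.001, 2.45]
force: [0.8, -0.8, 0.1]
finger_gap: 0.0629
grip_force: 12.0
```

Call:
play_rows --slide '[[-0.005, 0.07, 0], [-0.01, 0.14, 0], [-0.01, 0.21, 0], [-0.015, 0.28, 0], [-0.02, 0.34, 0]]' --delta_rot '[[0, 0, 0.1], [0, 0, 0.2], [0, 0, 0.3], [0, 0, 0.4], [0, 0, 0.5]]'

```text
t: 4.73
position: [0.5163, 0.054, 0.2288]
tool_rot: [3.141, 0.001, 2.975]
force: [0.1, 0.3, 0.2]
finger_gap: 0.063
grip_force: 12.0
```

Call:
play_rows --slide '[[0, 0.06, 0], [0, 0.11, 0], [0, 0.15, 0], [0, 0.18, 0], [0, 0.196, 0]]' --delta_rot '[[0, 0, 0.06], [0, 0, 0.12], [0, 0, 0.18], [0, 0, 0.23], [0, 0, 0.25]]'

```text
t: 5.15
position: [0.5165, 0.1516, 0.2286]
tool_rot: [3.141, 0.001, -3.048]
force: [0.3, 0.5, -0.2]
finger_gap: 0.0634
grip_force: 12.0
```

```bash
python3 - <<'E'
from h import *
print(bot.get_state()['position'],bot.get_state()['tool_rot'],bot.get_state()['finger_gap'])
im,_=grab('scene','s1')
cv2.imwrite('pics/c1.png',cv2.resize(im[100:320,180:440,::-1],None,fx=2.5,fy=2.5))
E
```

```text
[0.51651789 0.15160258 0.22861106] [ 3.14130657e+00  5.70867880e-04 -3.04816562e+00] 0.06344526999925346
```

View pics/c1.png

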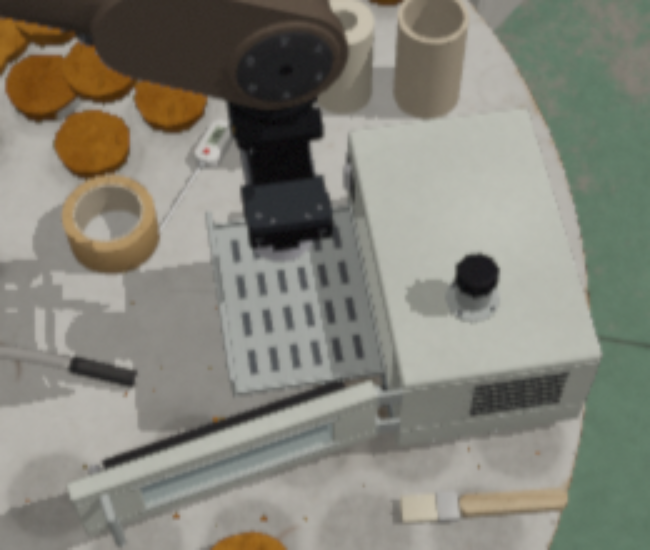

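The picture shows the gripper holding the dish above the shelf, at about (285,230) in the crop, clear of the oven and the door.

Call:
play_rows --slide '[[0, 0, -0.05], [0, 0, -0.1], [0, 0, -0.15], [0, 0, -0.19], [0, 0, -0.205]]' --delta_rot '[[0, 0, 0], [0, 0, 0], [0, 0, 0], [0, 0, 0], [0, 0, 0]]'

```text
t: 5.62
position: [0.5159, 0.149, 0.1235]
tool_rot: [-3.141, -0.003, -3.054]
force: [-0.2, -1.0, -1.4]
finger_gap: 0.0631
grip_force: 12.0
```

Call:
play_rows --slide '[[0, 0, -0.004], [0, 0, -0.008], [0, 0, -0.011], [0, 0, -0.014], [0, 0, -0.014]]' --delta_rot '[[0, 0, 0], [0, 0, 0], [0, 0, 0], [0, 0, 0], [0, 0, 0]]'

```text
t: 6.03
position: [0.5171, 0.15, 0.1193]
tool_rot: [3.141, 0.001, -3.052]
force: [0.4, 0.1, -2.2]
finger_gap: 0.0631
grip_force: 12.0
```

Call:
play_rows --slide '[[0, 0, -0.002], [0, 0, -0.003], [0, 0, -0.003], [0, 0, -0.003]]' --delta_rot '[[0, 0, 0], [0, 0, 0], [0, 0, 0], [0, 0, 0]]'

```text
t: 6.37
position: [0.5171, 0.15, 0.1178]
tool_rot: [3.141, 0.001, -3.052]
force: [0.0, -1.2, 6.0]
finger_gap: 0.0629
grip_force: 12.0
```

Contact with the shelf. I'll release and lift.

Call:
play_rows --slide '[[0, 0, 0], [0, 0, 0], [0, 0, 0], [0, 0, 0], [0, 0, 0]]' --delta_rot '[[0, 0, 0], [0, 0, 0], [0, 0, 0], [0, 0, 0], [0, 0, 0]]' --claw 0

```text
t: 6.78
position: [0.5168, 0.15, 0.117]
tool_rot: [3.142, -0.0, -3.052]
force: [-0.0, 0.5, -0.1]
finger_gap: 0.0906
grip_force: 0.0
```

Call:
play_rows --slide '[[0, 0, 0.02], [0, 0, 0.08], [0, 0, 0.15], [0, 0, 0.2], [0, 0, 0.2]]' --delta_rot '[[0, 0, 0], [0, 0, 0], [0, 0, 0], [0, 0, 0], [0, 0, 0]]'

```text
t: 7.2
position: [0.5185, 0.1504, 0.2227]
tool_rot: [3.141, 0.008, -3.052]
force: [-0.0, -0.2, -0.4]
finger_gap: 0.0951
grip_force: 0.0
```

Call:
play_rows --slide '[[-0.06, 0, 0], [-0.12, 0, 0], [-0.18, -0.01, 0], [-0.22, -0.01, 0], [-0.22, -0.01, 0]]' --delta_rot '[[0, 0, 0], [0, 0, 0], [0, 0, 0], [0, 0, 0], [0, 0, 0]]' --claw 1

```text
t: 7.62
position: [0.4034, 0.1448, 0.2174]
tool_rot: [3.142, -0.001, -3.052]
force: [0.8, 0.1, 0.1]
finger_gap: 0.0675
grip_force: 0.0
```

```bash
python3 - <<'E'
from h import *
np.set_printoptions(precision=4,suppress=True)
im,d=grab('top','t1')
cv2.imwrite('pics/c2.png',cv2.resize(im[180:400,200:460,::-1],None,fx=2.5,fy=2.5))
c=bot.calibration('top');K=np.array(c['K']);R=cv2.Rodrigues(np.array(c['rvec'],float))[0];t=np.array(c['tvec']).ravel()
v,u=np.mgrid[:480,:640];W=((np.stack([u,v,np.ones_like(u)],-1)@np.linalg.inv(K).T)*d[...,None]-t)@R
r=W[195:219,280:360].reshape(-1,3)
# door top + oven front edge lines
D=W[222:350,320:372].reshape(-1,3);D=D[(D[:,2]>.146)&(D[:,2]<.157)]
print('door',cv2.minAreaRect(D[:,:2].astype(np.float32)),D[D[:,0].argmin()],D[D[:,0].argmax()])
for u0 in (215,240,270,300,325):
    col=W[200:228,u0];q=col[(col[:,2]>.152)&(col[:,2]<.161)];print('front',q[q[:,0].argmin()])
E
```

```text
door ((0.4516461491584778, -0.02327166497707367), (0.29124075174331665, 0.03073173016309738), 16.71669578552246) [ 0.3129 -0.0631  0.1504] [0.5924 0.0123 0.1471]
front [0.5911 0.2794 0.1521]
front [0.5985 0.2216 0.1543]
front [0.6038 0.1526 0.1553]
front [0.6093 0.0839 0.1541]
front [0.6148 0.0265 0.1524]
```

View pics/c2.png

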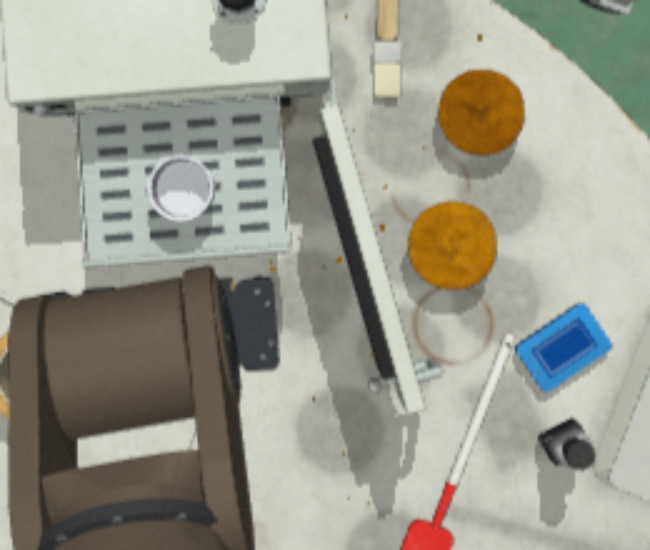

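The dish stands upright on the shelf at crop pixel (180,188), clear of the rims. Next I'll push the lip from (235,262).

Call:
play_rows --slide '[[-0.002, 0.002, -0.06], [-0.002, 0.002, -0.12], [-0.002, 0.002, -0.17], [-0.002, 0.002, -0.186], [-0.002, 0.002, -0.186]]' --delta_rot '[[0, 0, 0], [0, 0, 0], [0, 0, 0], [0, 0, 0], [0, 0, 0]]'

```text
t: 8.08
position: [0.406, 0.1459, 0.1228]
tool_rot: [-3.141, -0.003, -3.052]
force: [0.7, -0.2, -0.1]
finger_gap: 0.0298
grip_force: 0.0
```

Call:
play_rows --slide '[[0.02, 0.002, 0], [0.036, 0.003, 0], [0.048, 0.004, 0], [0.058, 0.005, 0], [0.068, 0.006, 0]]' --delta_rot '[[0, 0, 0], [0, 0, 0], [0, 0, 0], [0, 0, 0], [0, 0, 0]]'

```text
t: 8.5
position: [0.4409, 0.1491, 0.1248]
tool_rot: [3.141, 0.001, -3.052]
force: [0.9, -0.8, 0.9]
finger_gap: 0.0011
grip_force: 0.0
```

Call:
play_rows --slide '[[0.01, 0.001, 0], [0.022, 0.002, 0], [0.036, 0.003, 0], [0.052, 0.005, 0], [0.068, 0.006, 0]]' --delta_rot '[[0, 0, 0], [0, 0, 0], [0, 0, 0], [0, 0, 0], [0, 0, 0]]'

```text
t: 8.92
position: [0.4747, 0.1521, 0.1242]
tool_rot: [3.141, 0.0, -3.052]
force: [-2.8, 1.5, 0.3]
finger_gap: 0.0004
grip_force: 1.1
```

Call:
play_rows --slide '[[0.016, 0.001, 0], [0.032, 0.003, 0], [0.048, 0.004, 0], [0.064, 0.006, 0], [0.08, 0.007, 0]]' --delta_rot '[[0, 0, 0], [0, 0, 0], [0, 0, 0], [0, 0, 0], [0, 0, 0]]'

```text
t: 9.33
position: [0.5146, 0.1556, 0.1241]
tool_rot: [3.142, -0.0, -3.052]
force: [-0.4, 1.1, 1.0]
finger_gap: 0.0003
grip_force: 0.5
```

Call:
play_rows --slide '[[0.016, 0.001, 0], [0.032, 0.003, 0], [0.048, 0.004, 0], [0.062, 0.005, 0], [0.074, 0.007, 0]]' --delta_rot '[[0, 0, 0], [0, 0, 0], [0, 0, 0], [0, 0, 0], [0, 0, 0]]'

```text
t: 9.75
position: [0.5516, 0.159, 0.1241]
tool_rot: [3.142, -0.0, -3.052]
force: [-1.6, -0.2, 0.9]
finger_gap: 0.0009
grip_force: 0.9
```

Call:
play_rows --slide '[[0.014, 0.001, 0], [0.028, 0.002, 0], [0.04, 0.004, 0], [0.05, 0.005, 0], [0.056, 0.005, 0]]' --delta_rot '[[0, 0, 0], [0, 0, 0], [0, 0, 0], [0, 0, 0], [0, 0, 0]]'

```text
t: 10.17
position: [0.5795, 0.1616, 0.1241]
tool_rot: [3.141, 0.0, -3.052]
force: [-0.2, 0.4, 0.0]
finger_gap: 0.0004
grip_force: 0.8
```

Call:
play_rows --slide '[[0.003, 0, 0], [0.006, 0.001, 0], [0.009, 0.001, 0], [0.012, 0.001, 0], [0.014, 0.001, 0]]' --delta_rot '[[0, 0, 0], [0, 0, 0], [0, 0, 0], [0, 0, 0], [0, 0, 0]]'

```text
t: 10.58
position: [0.5859, 0.162, 0.1242]
tool_rot: [3.141, 0.0, -3.052]
force: [-1.7, 0.3, 0.6]
finger_gap: 0.0006
grip_force: 0.8
```

Call:
play_rows --slide '[[0.003, 0, 0], [0.006, 0.001, 0], [0.009, 0.001, 0], [0.009, 0.001, 0]]' --delta_rot '[[0, 0, 0], [0, 0, 0], [0, 0, 0], [0, 0, 0]]'

```text
t: 10.92
position: [0.5907, 0.1626, 0.1241]
tool_rot: [3.141, 0.0, -3.052]
force: [-0.2, -0.1, -0.9]
finger_gap: 0.0005
grip_force: 0.4
```

Call:
play_rows --slide '[[0.002, 0, 0], [0.004, 0, 0], [0.006, 0, 0], [0.006, 0, 0]]' --delta_rot '[[0, 0, 0], [0, 0, 0], [0, 0, 0], [0, 0, 0]]'

```text
t: 11.25
position: [0.5916, 0.1625, 0.1241]
tool_rot: [3.142, -0.004, -3.052]
force: [-11.3, -0.2, 6.3]
finger_gap: 0.0006
grip_force: 5.6
```

Call:
play_rows --slide '[[0.002, 0, 0], [0.004, 0, 0], [0.006, 0, 0], [0.006, 0, 0]]' --delta_rot '[[0, 0, 0], [0, 0, 0], [0, 0, 0], [0, 0, 0]]'

```text
t: 11.58
position: [0.5915, 0.1625, 0.1242]
tool_rot: [3.142, -0.011, -3.052]
force: [-28.3, -0.4, 16.4]
finger_gap: 0.0006
grip_force: 13.8
```

Call:
play_rows --slide '[[-0.01, 0, 0], [-0.03, -0.002, 0], [-0.07, -0.006, 0], [-0.13, -0.01, 0.0], [-0.16, -0.01, 0.02]]' --delta_rot '[[0, 0, 0], [0, 0, 0], [0, 0, 0], [0, 0, 0], [0, 0, 0]]'

```text
t: 12.0
position: [0.5133, 0.1571, 0.1328]
tool_rot: [-3.141, -0.004, -3.052]
force: [1.2, -0.5, 0.8]
finger_gap: 0.0005
grip_force: 0.0
```

Call:
play_rows --slide '[[-0.02, 0, 0.08], [-0.02, 0, 0.15], [-0.04, -0.04, 0.18], [-0.08, -0.11, 0.18], [-0.1, -0.18, 0.18]]' --delta_rot '[[0, 0, 0], [0, 0, 0], [0, 0, 0], [0, 0, 0], [0, 0, 0]]'

```text
t: 12.42
position: [0.4653, 0.0672, 0.2253]
tool_rot: [-3.141, 0.003, -3.05]
force: [0.7, 0.1, -0.2]
finger_gap: 0.0005
grip_force: 0.0
```

Call:
play_rows --slide '[[-0.02, -0.07, 0], [-0.04, -0.14, 0], [-0.06, -0.21, 0], [-0.08, -0.27, 0], [-0.09, -0.31, 0]]' --delta_rot '[[0, 0, 0], [0, 0, 0], [0, 0, 0], [0, 0, 0], [0, 0, 0]]'

```text
t: 12.83
position: [0.4206, -0.0897, 0.2245]
tool_rot: [-3.141, 0.001, -3.053]
force: [-0.3, -0.5, 0.0]
finger_gap: 0.0003
grip_force: 0.0
```

```bash
python3 - <<'E'
from h import *
np.set_printoptions(precision=4,suppress=True)
print(bot.get_state()['position'])
im,d=grab('top','t2')
c=bot.calibration('top');K=np.array(c['K']);R=cv2.Rodrigues(np.array(c['rvec'],float))[0];t=np.array(c['tvec']).ravel()
v,u=np.mgrid[:480,:640];W=((np.stack([u,v,np.ones_like(u)],-1)@np.linalg.inv(K).T)*d[...,None]-t)@R
q=W[205:240,235:310].reshape(-1,3);q=q[(q[:,2]>.108)&(q[:,2]<.126)];print('lip',len(q),q.mean(0) if len(q) else '', q.min(0))
H=np.array([.5935,.0078])
for a in [196.7,192,186,180,174,168,162,156,150,144,138,132,126,120,115,110,106,103,100,97.5,95]:
    y=np.array([np.cos(np.radians(a)),np.sin(np.radians(a))]);n=np.array([-y[1],y[0]])
    print(a,H+.2*y+.011*n)
cv2.imwrite('pics/c3.png',cv2.resize(im[120:360,190:450,::-1],None,fx=2.5,fy=2.5))
E
```

```text
[ 0.4206 -0.0897  0.2245]
lip 4 [0.6032 0.1532 0.1204] [0.602  0.1446 0.1142]
196.7 [ 0.4051 -0.0602]
192 [ 0.4002 -0.0445]
186 [ 0.3957 -0.024 ]
180 [ 0.3935 -0.0032]
174 [0.3934 0.0178]
168 [0.3956 0.0386]
162 [0.3999 0.0591]
156 [0.4063 0.0791]
150 [0.4148 0.0983]
144 [0.4252 0.1165]
138 [0.4375 0.1335]
132 [0.4515 0.1491]
126 [0.467  0.1631]
120 [0.484  0.1755]
115 [0.499  0.1844]
110 [0.5148 0.192 ]
106 [0.5278 0.197 ]
103 [0.5378 0.2002]
100 [0.5479 0.2029]
97.5 [0.5565 0.2047]
95 [0.5651 0.2061]
```

View pics/c3.png

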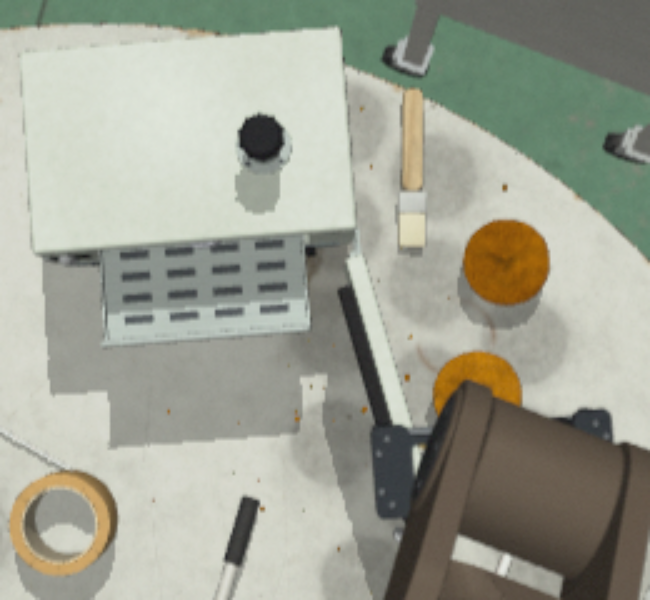

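The picture shows that the shelf is not home: its lip is at crop (205,340), and the dish is out of sight under the roof. I'll measure this and look from the side before doing anything else.

```bash
python3 - <<'E'
from h import *
np.set_printoptions(precision=4,suppress=True)
for f in ('t0','t1','t2'):
  print(f)
  for u,vs in ((250,range(225,290,4)),(285,range(225,290,4))):
    print(u,[tuple(np.round(w('top',f,u,v,0),3)[[0,2]]) for v in vs])
im,d=grab('scene','s2')
cv2.imwrite('pics/c4.png',cv2.resize(im[120:320,200:430,::-1],None,fx=3,fy=3,interpolation=cv2.INTER_CUBIC)[:600])
E
```

```text
t0
250 [(np.float64(0.588), np.float64(0.086)), (np.float64(0.578), np.float64(0.091)), (np.float64(0.568), np.float64(0.092)), (np.float64(0.559), np.float64(0.09)), (np.float64(0.549), np.float64(0.084)), (np.float64(0.539), np.float64(0.09)), (np.float64(0.53), np.float64(0.088)), (np.float64(0.52), np.float64(0.089)), (np.float64(0.51), np.float64(0.085)), (np.float64(0.5), np.float64(0.094)), (np.float64(0.491), np.float64(0.09)), (np.float64(0.481), np.float64(0.092)), (np.float64(0.471), np.float64(0.087)), (np.float64(0.462), np.float64(0.094)), (np.float64(0.452), np.float64(0.09)), (np.float64(0.444), np.float64(0.12)), (np.float64(0.428), np.float64(0.0))]
285 [(np.float64(0.589), np.float64(0.086)), (np.float64(0.579), np.float64(0.092)), (np.float64(0.57), np.float64(0.088)), (np.float64(0.56), np.float64(0.09)), (np.float64(0.55), np.float64(0.09)), (np.float64(0.54), np.float64(0.086)), (np.float64(0.531), np.float64(0.089)), (np.float64(0.521), np.float64(0.09)), (np.float64(0.511), np.float64(0.092)), (np.float64(0.501), np.float64(0.088)), (np.float64(0.492), np.flo
[... 2260 characters left out ...]
np.float64(-0.001))]
285 [(np.float64(0.589), np.float64(0.087)), (np.float64(0.579), np.float64(0.089)), (np.float64(0.569), np.float64(0.091)), (np.float64(0.56), np.float64(0.089)), (np.float64(0.55), np.float64(0.089)), (np.float64(0.54), np.float64(0.089)), (np.float64(0.53), np.float64(0.091)), (np.float64(0.52), np.float64(0.116)), (np.float64(0.512), np.float64(-0.002)), (np.float64(0.502), np.float64(0.003)), (np.float64(0.492), np.float64(0.008)), (np.float64(0.481), np.float64(-0.002)), (np.float64(0.471), np.float64(-0.001)), (np.float64(0.46), np.float64(0.001)), (np.float64(0.45), np.float64(-0.0)), (np.float64(0.44), np.float64(0.003)), (np.float64(0.429), np.float64(-0.004))]
```

View pics/c4.png

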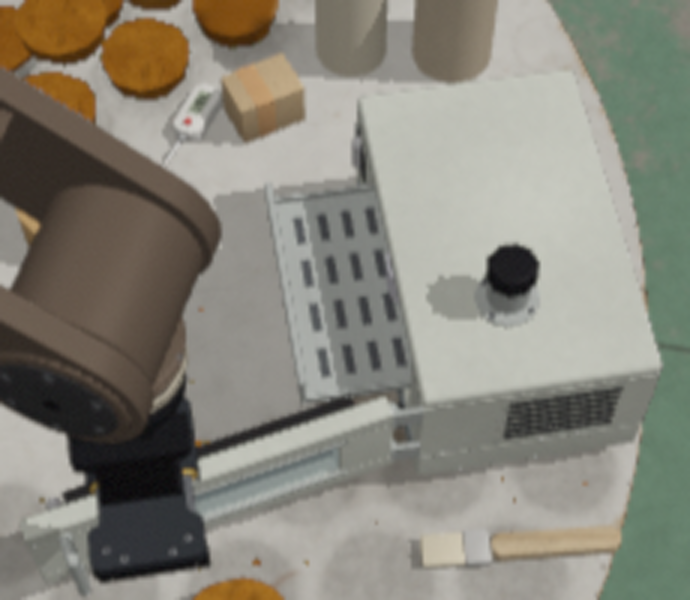

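The lip is now at x≈0.515, 68 mm in from where it started. That fits the fingers passing inside the lip and stopping on the oven's header, which would have pushed the dish back on the tray. I'll tilt the wrist to look into the chamber.

Call:
play_rows --slide '[[0, 0.06, 0], [0, 0.12, 0], [0, 0.18, 0], [0, 0.24, 0], [0, 0.3, 0]]' --delta_rot '[[0, -0.07, 0], [0, -0.15, 0], [0, -0.22, 0], [0, -0.3, 0], [0, -0.37, 0]]' --claw 0

```text
t: 13.35
position: [0.4212, 0.0644, 0.2248]
tool_rot: [-3.107, 0.392, -3.046]
force: [1.2, -0.1, 0.2]
finger_gap: 0.0285
grip_force: 0.0
```

Call:
play_rows --slide '[[0, 0.06, 0], [0, 0.12, 0], [0, 0.16, -0.02], [0, 0.18, -0.04], [0, 0.18, -0.04]]' --delta_rot '[[0, -0.08, 0], [0, -0.16, 0], [0, -0.24, 0], [0, -0.32, 0], [0, -0.4, 0]]'

```text
t: 13.77
position: [0.4233, 0.1156, 0.2213]
tool_rot: [-3.037, 0.569, -3.038]
force: [0.7, -0.4, -0.6]
finger_gap: 0.0615
grip_force: 0.0
```

Call:
play_rows --slide '[[0, 0, 0], [0, 0, 0], [0, 0, 0]]' --delta_rot '[[0, 0, 0], [0, 0, 0], [0, 0, 0]]'

```text
t: 14.02
position: [0.4235, 0.1145, 0.2214]
tool_rot: [-3.036, 0.567, -3.038]
force: [0.3, 0.3, -0.0]
finger_gap: 0.0816
grip_force: 0.0
```

```bash
python3 - <<'E'
from h import *
s=bot.get_state();print(s['position'],s['tool_rot'],s['qpos'])
im,d=grab('wrist','w2')
E
```

```text
[0.42348993 0.11448539 0.22138773] [-3.03630687  0.56686574 -3.03805015] [ 0.21574956  0.08543658  2.31171418 -0.72120116  0.25135644 -0.76948789]
```

View pics/w2.png

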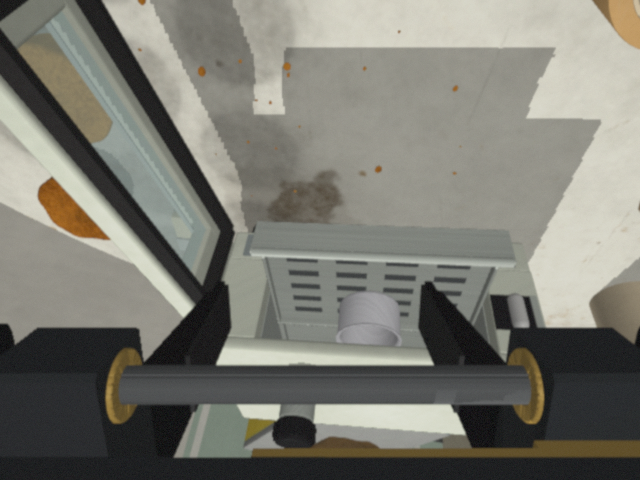

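The dish is upright on the tray at (368,320), just inside the opening. The lip is intact at rows 225–265.

```bash
python3 - <<'E'
from h import *
for u,v in [(368,300),(368,310),(368,322),(345,315),(390,315),(345,322),(392,322),(330,285),(300,285),(380,228),(380,235),(380,243),(380,250),(380,256),(380,262),(300,262),(480,262),(380,270)]: print(u,v,np.round(w('wrist','w2',u,v,0),3))
E
```

```text
368 300 [0.603 0.152 0.1  ]
368 310 [0.604 0.152 0.111]
368 322 [0.604 0.153 0.123]
345 315 [0.616 0.132 0.111]
390 315 [0.609 0.173 0.111]
345 322 [0.614 0.133 0.12 ]
392 322 [0.609 0.175 0.118]
330 285 [0.604 0.116 0.088]
300 285 [0.609 0.087 0.088]
380 228 [0.516 0.151 0.088]
380 235 [0.515 0.15  0.096]
380 243 [0.516 0.151 0.104]
380 250 [0.515 0.151 0.111]
380 256 [0.514 0.15  0.118]
380 262 [0.56  0.157 0.088]
300 262 [0.572 0.087 0.088]
480 262 [0.508 0.223 0.119]
380 270 [0.572 0.159 0.088]
```

The dish is upright against the tray's back rim, with its front at x=0.603. This time I'll push the lip with open fingers set lower, and the tool tilted slightly forward.

Call:
play_rows --slide '[[0.01, 0.02, 0], [0.02, 0.04, 0], [0.04, 0.06, 0], [0.05, 0.08, 0], [0.05, 0.08, 0]]' --delta_rot '[[0, 0.06, 0], [0, 0.12, 0], [0, 0.18, 0], [0, 0.24, 0], [0, 0.28, 0]]' --claw 0

```text
t: 14.48
position: [0.45, 0.1557, 0.2218]
tool_rot: [-3.07, 0.273, -3.051]
force: [-1.7, -1.0, 0.1]
finger_gap: 0.0953
grip_force: 0.0
```

```bash
python3 - <<'E'
from h import *
from scipy.spatial.transform import Rotation as Ro
s=bot.get_state();print(s['position'],s['tool_rot'],s['qpos']);print(Ro.from_euler('xyz',s['tool_rot']).as_matrix().round(3))
D=Ro.from_euler('xyz',[np.pi,0,-3.052])
D=Ro.from_rotvec([0,np.radians(-18),0])*D
print((D*Ro.from_euler('xyz',s['tool_rot']).inv()).as_rotvec(degrees=True)/60)
E
```

```text
[0.45002117 0.15568731 0.22178155] [-3.07016453  0.27319037 -3.05141582] [ 0.26100837  0.19052917  2.0519453  -0.19287818  0.65048551 -1.25104047]
[[-0.959 -0.071  0.274]
 [-0.087  0.995 -0.047]
 [-0.27  -0.069 -0.96 ]]
[ 0.04205534 -0.03414668  0.01550484]
```

Call:
play_rows --slide '[[0, 0, -0.06], [0, 0, -0.12], [0, 0, -0.18], [0, 0, -0.222], [0, 0, -0.234]]' --delta_rot '[[0.02, -0.017, 0.008], [0.04, -0.034, 0.016], [0.042, -0.034, 0.016], [0.042, -0.034, 0.016], [0.042, -0.034, 0.016]]'

```text
t: 14.9
position: [0.4476, 0.1535, 0.1014]
tool_rot: [-3.11, 0.311, -3.048]
force: [-0.4, -0.8, 0.2]
finger_gap: 0.0952
grip_force: 0.0
```

Call:
play_rows --slide '[[0.02, 0.002, 0], [0.04, 0.004, 0], [0.06, 0.006, 0], [0.08, 0.008, 0], [0.092, 0.009, 0]]' --delta_rot '[[0, 0, 0], [0, 0, 0], [0, 0, 0], [0, 0, 0], [0, 0, 0]]'

```text
t: 15.32
position: [0.4966, 0.159, 0.1052]
tool_rot: [-3.11, 0.317, -3.048]
force: [-0.2, -0.6, 0.2]
finger_gap: 0.0951
grip_force: 0.0
```

Call:
play_rows --slide '[[0.01, 0.001, 0], [0.02, 0.002, 0], [0.032, 0.003, 0], [0.044, 0.004, 0], [0.056, 0.005, 0]]' --delta_rot '[[0, 0, 0], [0, 0, 0], [0, 0, 0], [0, 0, 0], [0, 0, 0]]'

```text
t: 15.73
position: [0.5228, 0.1614, 0.1043]
tool_rot: [-3.109, 0.315, -3.047]
force: [-1.4, 0.4, 2.6]
finger_gap: 0.0949
grip_force: 0.9
```

```bash
python3 - <<'E'
from h import *
s=bot.get_state();print(s['position'],s['tool_rot'])
grab('top','t3')
for u in (242,250,300,305):
  print(u,[tuple(np.round(w('top','t3',u,v,0),3)[[0,2]].tolist()) for v in range(220,264,4)])
grab('wrist','w3')
E
```

```text
[0.52276262 0.16135134 0.10429516] [-3.10916753  0.31484209 -3.04732187]
242 [(0.6, 0.09), (0.59, 0.087), (0.58, 0.092), (0.571, 0.089), (0.561, 0.087), (0.551, 0.093), (0.542, 0.085), (0.531, 0.119), (0.524, -0.002), (0.511, 0.201), (0.502, 0.227)]
250 [(0.6, 0.091), (0.59, 0.09), (0.581, 0.086), (0.571, 0.09), (0.561, 0.091), (0.551, 0.09), (0.542, 0.09), (0.531, 0.118), (0.524, 0.003), (0.514, 0.001), (0.502, 0.229)]
300 [(0.602, 0.088), (0.592, 0.086), (0.582, 0.091), (0.572, 0.087), (0.563, 0.088), (0.553, 0.084), (0.542, 0.118), (0.529, 0.217), (0.52, 0.231), (0.512, 0.23), (0.503, 0.227)]
305 [(0.602, 0.089), (0.592, 0.089), (0.582, 0.092), (0.572, 0.09), (0.563, 0.092), (0.553, 0.091), (0.542, 0.123), (0.537, 0.001), (0.526, -0.002), (0.516, 0.001), (0.505, 0.0)]
```

The lip now moves with the fingers (x≈0.535). I'll keep pushing.

Call:
play_rows --slide '[[0.014, 0.001, 0], [0.028, 0.002, 0], [0.042, 0.004, 0], [0.056, 0.005, 0], [0.068, 0.006, 0]]' --delta_rot '[[0, 0, 0], [0, 0, 0], [0, 0, 0], [0, 0, 0], [0, 0, 0]]'

```text
t: 16.25
position: [0.5572, 0.1643, 0.1041]
tool_rot: [-3.109, 0.315, -3.048]
force: [-1.8, -0.6, -1.6]
finger_gap: 0.095
grip_force: 0.9
```

Call:
play_rows --slide '[[0.01, 0.001, 0], [0.02, 0.002, 0], [0.03, 0.003, 0], [0.038, 0.003, 0], [0.044, 0.004, 0]]' --delta_rot '[[0, 0, 0], [0, 0, 0], [0, 0, 0], [0, 0, 0], [0, 0, 0]]'

```text
t: 16.67
position: [0.5789, 0.1663, 0.1042]
tool_rot: [-3.109, 0.315, -3.048]
force: [-1.0, 0.2, -0.9]
finger_gap: 0.095
grip_force: 0.8
```

Call:
play_rows --slide '[[0.004, 0, 0], [0.008, 0.001, 0], [0.012, 0.001, 0], [0.014, 0.001, 0], [0.014, 0.001, 0]]' --delta_rot '[[0, 0, 0], [0, 0, 0], [0, 0, 0], [0, 0, 0], [0, 0, 0]]'

```text
t: 17.08
position: [0.5856, 0.1668, 0.1043]
tool_rot: [-3.109, 0.315, -3.048]
force: [-1.6, -0.2, -0.1]
finger_gap: 0.0953
grip_force: 0.3
```

Call:
play_rows --slide '[[0.003, 0, 0], [0.006, 0.001, 0], [0.008, 0.001, 0], [0.008, 0.001, 0]]' --delta_rot '[[0, 0, 0], [0, 0, 0], [0, 0, 0], [0, 0, 0]]'

```text
t: 17.42
position: [0.5868, 0.1669, 0.1039]
tool_rot: [-3.108, 0.31, -3.047]
force: [-17.5, -1.7, 10.8]
finger_gap: 0.0949
grip_force: 8.9
```

Call:
play_rows --slide '[[0.002, 0, 0], [0.004, 0, 0], [0.006, 0.001, 0], [0.006, 0.001, 0]]' --delta_rot '[[0, 0, 0], [0, 0, 0], [0, 0, 0], [0, 0, 0]]'

```text
t: 17.75
position: [0.5871, 0.167, 0.1037]
tool_rot: [-3.107, 0.304, -3.047]
force: [-33.9, -5.2, 24.0]
finger_gap: 0.0953
grip_force: 17.3
```

```bash
python3 - <<'E'
from h import *
s=bot.get_state();print(s['position'],s['force'])
grab('top','t4')
for u in (242,248,303,307):
  print(u,[tuple(np.round(w('top','t4',u,v,0),3)[[0,2]].tolist()) for v in range(206,232,2)])
E
```

```text
[0.58710251 0.16699236 0.10371654] [-33.87169123  -5.23285185  24.02662622]
242 [(0.626, 0.154), (0.621, 0.156), (0.617, 0.158), (0.612, 0.159), (0.608, 0.157), (0.603, 0.16), (0.598, 0.155), (0.6, 0.088), (0.592, 0.124), (0.581, 0.201), (0.577, 0.2), (0.57, 0.23), (0.566, 0.223)]
248 [(0.626, 0.157), (0.622, 0.155), (0.617, 0.157), (0.612, 0.158), (0.608, 0.152), (0.603, 0.158), (0.599, 0.154), (0.6, 0.088), (0.593, 0.12), (0.581, 0.205), (0.577, 0.201), (0.57, 0.224), (0.559, 0.319)]
303 [(0.628, 0.155), (0.623, 0.158), (0.619, 0.154), (0.614, 0.159), (0.61, 0.149), (0.608, 0.119), (0.604, 0.119), (0.61, 0.001), (0.604, 0.003), (0.599, 0.001), (0.594, 0.0), (0.589, 0.002), (0.583, 0.005)]
307 [(0.628, 0.158), (0.623, 0.154), (0.618, 0.16), (0.614, 0.154), (0.616, 0.089), (0.608, 0.12), (0.604, 0.119), (0.61, -0.0), (0.605, 0.001), (0.599, 0.004), (0.594, -0.001), (0.589, -0.001), (0.584, 0.003)]
```

The shelf is home: it stopped hard with the lip 6–8 mm proud of the front face. I'll back off and go over to the outside of the door.

Call:
play_rows --slide '[[-0.01, 0, 0], [-0.03, -0.003, 0], [-0.07, -0.006, 0], [-0.13, -0.01, 0], [-0.19, -0.02, 0]]' --delta_rot '[[0, 0, 0], [0, 0, 0], [0, 0, 0], [0, 0, 0], [0, 0, 0]]' --claw 1

```text
t: 18.22
position: [0.4966, 0.1579, 0.1043]
tool_rot: [-3.11, 0.316, -3.048]
force: [0.5, -0.3, -0.4]
finger_gap: 0.0674
grip_force: 0.0
```

Call:
play_rows --slide '[[-0.04, -0.02, 0.06], [-0.07, -0.02, 0.13], [-0.08, -0.02, 0.2], [-0.1, -0.06, 0.24], [-0.12, -0.12, 0.24]]' --delta_rot '[[0, 0.06, 0], [0, 0.12, 0], [0, 0.18, 0], [0, 0.24, 0], [0, 0.3, 0]]'

```text
t: 18.63
position: [0.4386, 0.0986, 0.2288]
tool_rot: [-3.139, 0.008, -3.05]
force: [-0.8, -1.5, 0.4]
finger_gap: 0.0335
grip_force: 0.0
```

Call:
play_rows --slide '[[0, -0.07, 0], [0, -0.14, 0], [0, -0.21, 0], [0, -0.28, 0], [0, -0.34, 0]]' --delta_rot '[[0, 0, 0], [0, 0, 0], [0, 0, 0], [0, 0, 0], [0, 0, 0]]'

```text
t: 19.05
position: [0.4372, -0.0744, 0.2245]
tool_rot: [-3.137, 0.004, -3.053]
force: [0.8, -0.3, -0.8]
finger_gap: 0.0023
grip_force: 0.0
```

Call:
play_rows --slide '[[-0.016, -0.028, 0], [-0.016, -0.028, -0.06], [-0.016, -0.028, -0.13], [-0.016, -0.028, -0.19], [-0.016, -0.028, -0.208]]' --delta_rot '[[0, 0, 0], [0, 0, 0], [0, 0, 0], [0, 0, 0], [0, 0, 0]]'

```text
t: 19.47
position: [0.4279, -0.0861, 0.1172]
tool_rot: [-3.14, -0.001, -3.053]
force: [0.1, -0.4, -0.5]
finger_gap: 0.0002
grip_force: 0.0
```

Call:
play_rows --slide '[[-0.01, 0.036, 0], [-0.02, 0.064, 0], [-0.028, 0.092, 0], [-0.036, 0.131, 0], [-0.04, 0.17, 0]]' --delta_rot '[[0, 0, 0], [0, 0, 0], [0, 0, 0], [0, 0, 0], [0, 0, 0]]'

```text
t: 19.88
position: [0.4092, -0.0008, 0.1204]
tool_rot: [-3.138, 0.003, -3.053]
force: [1.5, -1.2, -0.2]
finger_gap: 0.0004
grip_force: 0.3
```

```bash
python3 - <<'E'
from h import *
print(bot.get_state()['position'])
_,d=grab('top','t5')
c=bot.calibration('top');K=np.array(c['K']);R=cv2.Rodrigues(np.array(c['rvec'],float))[0];t=np.array(c['tvec']).ravel()
v,u=np.mgrid[:480,:640];W=((np.stack([u,v,np.ones_like(u)],-1)@np.linalg.inv(K).T)*d[...,None]-t)@R
q=W[222:360,240:375].reshape(-1,3);q=q[(q[:,2]>.144)&(q[:,2]<.159)]
print(len(q),cv2.minAreaRect(q[:,:2].astype(np.float32)))
E
```

```text
[ 0.40922269 -0.00080306  0.12035105]
784 ((0.5119037628173828, 0.0210666973143816), (0.029822280630469322, 0.1622665673494339), 87.89922332763672)
```

The door follows. I'll carry on along its arc.

Call:
play_rows --slide '[[0, 0.038, 0], [0.004, 0.077, 0], [0.011, 0.115, 0], [0.023, 0.152, 0], [0.039, 0.188, 0]]' --delta_rot '[[0, 0, 0], [0, 0, 0], [0, 0, 0], [0, 0, 0], [0, 0, 0]]'

```text
t: 20.35
position: [0.4291, 0.0935, 0.1204]
tool_rot: [-3.138, 0.003, -3.052]
force: [0.3, -1.8, 0.5]
finger_gap: 0.0003
grip_force: 0.3
```

Call:
play_rows --slide '[[0.019, 0.034, 0], [0.042, 0.065, 0], [0.067, 0.094, 0], [0.096, 0.12, 0], [0.127, 0.143, 0]]' --delta_rot '[[0, 0, 0], [0, 0, 0], [0, 0, 0], [0, 0, 0], [0, 0, 0]]'

```text
t: 20.77
position: [0.493, 0.1649, 0.1204]
tool_rot: [-3.138, 0.003, -3.052]
force: [-1.3, -1.3, 0.8]
finger_gap: 0.0001
grip_force: 0.2
```

Call:
play_rows --slide '[[0.028, 0.017, 0], [0.057, 0.031, 0], [0.081, 0.04, 0], [0.099, 0.046, 0], [0.118, 0.051, 0]]' --delta_rot '[[0, 0, 0], [0, 0, 0], [0, 0, 0], [0, 0, 0], [0, 0, 0]]'

```text
t: 21.18
position: [0.5513, 0.1894, 0.1201]
tool_rot: [-3.138, 0.001, -3.052]
force: [-3.5, -1.6, 0.7]
finger_gap: 0.0008
grip_force: 1.1
```

```bash
cat > door.py <<'E'
from h import *
import sys
s=bot.get_state();print(s['position'],s['force'])
_,d=grab('top',sys.argv[1])
c=bot.calibration('top');K=np.array(c['K']);R=cv2.Rodrigues(np.array(c['rvec'],float))[0];t=np.array(c['tvec']).ravel()
v,u=np.mgrid[:480,:640];W=((np.stack([u,v,np.ones_like(u)],-1)@np.linalg.inv(K).T)*d[...,None]-t)@R
for uu in (210,215,220,225,230,290,300,310,320,328):
    q=W[200:290,uu];q=q[(q[:,2]>.14)&(q[:,2]<.162)];print(uu,q[q[:,0].argmin()].round(3) if len(q) else '')
E
python3 door.py t6
```

```text
[0.55130049 0.18944285 0.12007806] [-3.52962239 -1.58949333  0.71845852]
210 [0.611 0.291 0.156]
215 [0.614 0.28  0.154]
220 [0.616 0.268 0.156]
225 [0.619 0.256 0.155]
230 [0.621 0.244 0.158]
290 [0.582 0.107 0.152]
300 [0.575 0.083 0.152]
310 [0.578 0.061 0.149]
320 [0.58  0.038 0.153]
328 [0.583 0.019 0.151]
```

Call:
play_rows --slide '[[0.004, 0, 0], [0.008, 0.001, 0], [0.012, 0.001, 0], [0.016, 0.001, 0], [0.02, 0.002, 0]]' --delta_rot '[[0, 0, 0], [0, 0, 0], [0, 0, 0], [0, 0, 0], [0, 0, 0]]'

```text
t: 21.65
position: [0.5563, 0.1901, 0.1201]
tool_rot: [-3.137, -0.009, -3.052]
force: [-35.1, -6.2, 21.6]
finger_gap: 0.0007
grip_force: 17.4
```

Call:
play_rows --slide '[[0.004, 0, 0], [0.008, 0.001, 0], [0.01, 0.001, 0], [0.01, 0.001, 0]]' --delta_rot '[[0, 0, 0], [0, 0, 0], [0, 0, 0], [0, 0, 0]]'

```text
t: 21.98
position: [0.5563, 0.1901, 0.1201]
tool_rot: [-3.136, -0.02, -3.052]
force: [-51.2, -6.4, 31.6]
finger_gap: 0.0002
grip_force: 26.2
```

Hard stop. I'll back off and check the door.

Call:
play_rows --slide '[[-0.02, -0.001, 0], [-0.04, -0.003, 0], [-0.08, -0.006, 0], [-0.14, -0.01, 0], [-0.2, -0.02, 0.03]]' --delta_rot '[[0, 0, 0], [0, 0, 0], [0, 0, 0], [0, 0, 0], [0, 0, 0]]'

```text
t: 22.4
position: [0.4644, 0.1809, 0.1335]
tool_rot: [-3.138, -0.001, -3.053]
force: [-0.2, -0.0, 0.5]
finger_gap: 0.0003
grip_force: 0.0
```

Call:
play_rows --slide '[[-0.02, 0, 0.08], [-0.02, 0, 0.16], [-0.02, 0, 0.24], [-0.02, 0, 0.32], [-0.02, 0, 0.32]]' --delta_rot '[[0, 0, 0], [0, 0, 0], [0, 0, 0], [0, 0, 0], [0, 0, 0]]' --claw 0

```text
t: 22.82
position: [0.4582, 0.1817, 0.3025]
tool_rot: [-3.14, 0.014, -3.052]
force: [-0.3, -1.2, -0.8]
finger_gap: 0.0286
grip_force: 0.0
```

```bash
python3 door.py t7; python3 - <<'E'
from h import *
d=np.load('pics/t7.npz')['d']
for u in (215,240,265,300,320): print(u,[tuple(np.round(w('top','t7',u,v,0),3)[[0,2]].tolist()) for v in range(208,240,2)])
E
```

```text
[0.45821713 0.18173383 0.30249622] [-0.26865816 -1.18573524 -0.7581796 ]
210 [0.557 0.293 0.142]
215 [0.559 0.279 0.151]
220 [0.534 0.269 0.14 ]
225 [0.562 0.256 0.151]
230 [0.561 0.244 0.154]
290 [0.575 0.107 0.151]
300 [0.577 0.084 0.151]
310 [0.578 0.061 0.145]
320 [0.58  0.038 0.151]
328 [0.582 0.019 0.154]
215 [(0.621, 0.156), (0.616, 0.161), (0.612, 0.153), (0.607, 0.158), (0.602, 0.161), (0.597, 0.16), (0.593, 0.157), (0.591, 0.132), (0.587, 0.122), (0.583, 0.113), (0.575, 0.152), (0.57, 0.151), (0.566, 0.152), (0.561, 0.153), (0.558, 0.128), (0.56, -0.0)]
240 [(0.621, 0.157), (0.617, 0.155), (0.612, 0.155), (0.608, 0.156), (0.603, 0.16), (0.598, 0.159), (0.6, 0.085), (0.59, 0.146), (0.585, 0.145), (0.58, 0.151), (0.575, 0.155), (0.571, 0.15), (0.566, 0.153), (0.563, 0.133), (0.561, 0.082), (0.561, 0.002)]
265 [(0.622, 0.156), (0.618, 0.154), (0.613, 0.159), (0.608, 0.156), (0.603, 0.16), (nan, nan), (0.595, 0.148), (0.59, 0.15), (0.586, 0.149), (0.581, 0.15), (0.576, 0.153), (0.572, 0.154), (0.568, 0.139), (0.567, 0.082), (0.567, 0.002), (0.561, 0.002)]
300 [(0.623, 0.155), (0.618, 0.158), (0.614, 0.154), (0.609, 0.154), (0.605, 0.15), (0.601, 0.149), (0.596, 0.148), (0.591, 0.152), (0.586, 0.154), (0.582, 0.152), (0.577, 0.151), (0.578, 0.082), (0.578, 0.002), (0.573, -0.003), (0.568, -0.004), (0.563, 0.0)]
320 [(0.624, 0.155), (0.619, 0.157), (0.614, 0.155), (0.613, 0.121), (0.606, 0.145), (0.601, 0.146), (0.596, 0.151), (0.592, 0.152), (0.587, 0.154), (0.582, 0.151), (0.58, 0.123), (0.584, 0.0), (0.579, -0.004), (0.573, 0.007), (0.568, 0.001), (0.563, 0.002)]
```

The door face slopes 5.06°, parallel to the oven front at about 5.2°, so it is shut. Next is the vent.

Call:
play_rows --slide '[[0.07, -0.03, 0], [0.14, -0.06, 0], [0.21, -0.09, 0], [0.28, -0.12, 0], [0.34, -0.14, 0]]' --delta_rot '[[0, 0, 0], [0, 0, 0], [0, 0, 0], [0, 0, 0], [0, 0, 0]]' --claw 0

```text
t: 23.28
position: [0.628, 0.1096, 0.2937]
tool_rot: [-3.138, 0.001, -3.053]
force: [-0.0, 0.6, 0.7]
finger_gap: 0.0662
grip_force: 0.0
```

Call:
play_rows --slide '[[0.06, -0.02, 0], [0.1, -0.03, 0], [0.126, -0.032, 0], [0.126, -0.032, 0], [0.126, -0.032, 0]]' --delta_rot '[[0, 0, 0], [0, 0, 0], [0, 0, 0], [0, 0, 0], [0, 0, 0]]'

```text
t: 23.7
position: [0.6891, 0.095, 0.2933]
tool_rot: [-3.138, -0.0, -3.053]
force: [-0.6, 0.2, -0.1]
finger_gap: 0.0939
grip_force: 0.0
```

Call:
play_rows --slide '[[0.002, 0.002, -0.05], [0.002, 0.002, -0.1], [0.002, 0.002, -0.15], [0.002, 0.002, -0.18], [0.002, 0.002, -0.188]]' --delta_rot '[[0, 0, 0], [0, 0, 0], [0, 0, 0], [0, 0, 0], [0, 0, 0]]'

```text
t: 24.12
position: [0.6883, 0.0966, 0.1983]
tool_rot: [-3.138, -0.002, -3.052]
force: [-0.3, -0.2, -0.6]
finger_gap: 0.0949
grip_force: 0.0
```

Call:
play_rows --slide '[[0, 0, 0], [0, 0, 0], [0, 0, 0], [0, 0, 0], [0, 0, 0]]' --delta_rot '[[0, 0, 0], [0, 0, 0], [0, 0, 0], [0, 0, 0], [0, 0, 0]]' --claw 1 --grip_force 40

```text
t: 24.53
position: [0.6906, 0.0963, 0.2022]
tool_rot: [-3.138, 0.004, -3.052]
force: [-0.1, 0.2, -0.4]
finger_gap: 0.0671
grip_force: 0.0
```

Call:
play_rows --slide '[[0, 0, 0], [0, 0, 0], [0, 0, 0], [0, 0, 0], [0, 0, 0]]' --delta_rot '[[0, 0, 0], [0, 0, 0], [0, 0, 0], [0, 0, 0], [0, 0, 0]]'

```text
t: 24.95
position: [0.6904, 0.0961, 0.2012]
tool_rot: [-3.138, 0.002, -3.052]
force: [-0.1, -1.0, -0.3]
finger_gap: 0.0364
grip_force: 40.0
```

Call:
play_rows --slide '[[0, 0, 0], [0, 0, 0], [0, 0, 0]]' --delta_rot '[[0, 0, 0], [0, 0, 0], [0, 0, 0]]'

```text
t: 25.2
position: [0.6904, 0.0961, 0.2012]
tool_rot: [-3.138, 0.002, -3.052]
force: [0.4, -1.2, -0.5]
finger_gap: 0.0367
grip_force: 40.0
```

Call:
play_rows --slide '[[0, 0, 0.006], [0, 0, 0.012], [0, 0, 0.018], [0, 0, 0.024], [0, 0, 0.03]]' --delta_rot '[[0, 0, 0], [0, 0, 0], [0, 0, 0], [0, 0, 0], [0, 0, 0]]'

```text
t: 25.62
position: [0.6904, 0.0961, 0.2159]
tool_rot: [-3.138, 0.002, -3.052]
force: [2.0, -2.6, -6.3]
finger_gap: 0.0362
grip_force: 39.9
```

Call:
play_rows --slide '[[0, 0, 0.003], [0, 0, 0.006], [0, 0, 0.01], [0, 0, 0.012], [0, 0, 0.012]]' --delta_rot '[[0, 0, 0], [0, 0, 0], [0, 0, 0], [0, 0, 0], [0, 0, 0]]'

```text
t: 26.03
position: [0.6904, 0.0961, 0.2233]
tool_rot: [-3.138, 0.003, -3.052]
force: [-1.7, -3.9, 2.8]
finger_gap: 0.0365
grip_force: 40.0
```

Call:
play_rows --slide '[[0, 0, 0.002], [0, 0, 0.004], [0, 0, 0.004]]' --delta_rot '[[0, 0, 0], [0, 0, 0], [0, 0, 0]]'

```text
t: 26.28
position: [0.6904, 0.0961, 0.2236]
tool_rot: [-3.138, 0.002, -3.052]
force: [2.3, -3.5, -6.0]
finger_gap: 0.0362
grip_force: 39.9
```

It is at the upper stop. I'll release, rise, retreat and check.

Call:
play_rows --slide '[[0, 0, -0.002], [0, 0, -0.002], [0, 0, -0.002], [0, 0, -0.002], [0, 0, -0.002]]' --delta_rot '[[0, 0, 0], [0, 0, 0], [0, 0, 0], [0, 0, 0], [0, 0, 0]]' --claw 0

```text
t: 26.7
position: [0.6904, 0.0965, 0.2235]
tool_rot: [-3.139, 0.003, -3.052]
force: [0.3, -0.9, 0.1]
finger_gap: 0.0643
grip_force: 0.0
```

Call:
play_rows --slide '[[0, 0, 0], [0, 0, 0.04], [0, 0, 0.1], [0, 0, 0.17], [0, 0, 0.2]]' --delta_rot '[[0, 0, 0], [0, 0, 0], [0, 0, 0], [0, 0, 0], [0, 0, 0]]'

```text
t: 27.12
position: [0.691, 0.0964, 0.328]
tool_rot: [-3.138, 0.007, -3.052]
force: [-1.1, 0.4, 0.6]
finger_gap: 0.0937
grip_force: 0.0
```

Call:
play_rows --slide '[[-0.07, 0, 0], [-0.14, 0.01, 0], [-0.21, 0.02, 0], [-0.28, 0.02, 0], [-0.35, 0.02, 0]]' --delta_rot '[[0, 0, 0], [0, 0, 0], [0, 0, 0], [0, 0, 0], [0, 0, 0]]'

```text
t: 27.53
position: [0.5135, 0.1065, 0.3232]
tool_rot: [-3.138, 0.002, -3.052]
force: [-0.8, -0.2, 0.1]
finger_gap: 0.095
grip_force: 0.0
```

Call:
play_rows --slide '[[-0.06, 0.03, 0], [-0.1, 0.09, 0], [-0.1, 0.16, 0], [-0.1, 0.22, 0], [-0.1, 0.22, 0]]' --delta_rot '[[0, 0, 0], [0, 0, 0], [0, 0, 0], [0, 0, 0], [0, 0, 0]]'

```text
t: 27.95
position: [0.4649, 0.22, 0.3237]
tool_rot: [-3.14, 0.003, -3.049]
force: [0.6, -0.4, 0.4]
finger_gap: 0.0949
grip_force: 0.0
```

```bash
python3 door.py t8; python3 - <<'E'
from h import *
print([np.round(w('top','t8',u,v,1),3).tolist() for u,v in ((294,174),(293,172),(293,168),(296,176))])
a=cv2.imread('pics/t8.png')[120:360,190:450];b=cv2.imread('pics/w3.png')
cv2.imwrite('pics/c9.png',cv2.resize(a,None,fx=2.5,fy=2.5,interpolation=cv2.INTER_CUBIC))
E
```

```text
[0.46486641 0.2199774  0.32367149] [ 0.63296203 -0.43778297  0.44464458]
210 [0.559 0.291 0.15 ]
215 [0.559 0.279 0.151]
220 [0.546 0.269 0.141]
225 [0.561 0.256 0.152]
230 [0.562 0.245 0.148]
290 [0.575 0.106 0.152]
300 [0.577 0.084 0.152]
310 [0.578 0.061 0.145]
320 [0.58  0.038 0.153]
328 [0.583 0.019 0.152]
[[0.687, 0.095, 0.231], [0.691, 0.097, 0.233], [0.7, 0.097, 0.232], [0.682, 0.09, 0.233]]
```

View pics/c9.png

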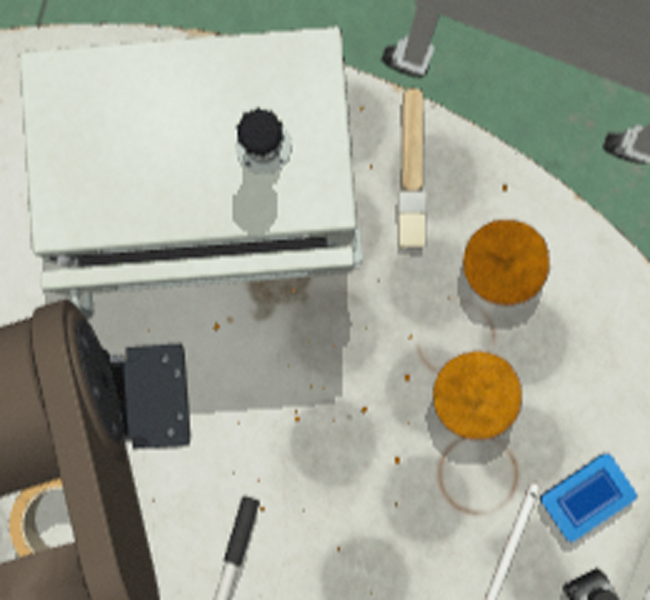

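The picture shows the door flush and parallel to the oven front (crop (45,285) to (355,265)), the cap raised by 22 mm (top at 0.232 m), and the cups unmoved.

```bash
python3 -c "
from rig import bot
print(bot.job_done())"
```

```text
the job is handed in; nothing more can be done
None
```

I handed the job in at about 28 s: the dish is in the oven, the shelf is home, the door is shut, the vent cap is up at its stop, and both cups are where they were. My first shelf push missed the lip and slid the dish to the back of the tray. I last saw it upright there before the second push, and did not see it again before the door closed. The final door push read about 60 N at the wrist, through the fingers.

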